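Square a board blank in the rail creaser and draw the crease

TASK

Crease the board blank in the bench creaser with the fingertips alone: first push the blank by its front edge under the rail until its back edge is square and fully home against the back stop. Then press the sprung saddle well down with a fingertip at the left end of the rail and draw it to the right until its wheel has run clear of the blank, in one unbroken stroke with light, steady pressure and never letting it rise on the way, and lift off there so that it springs up. Do not pinch or lift anything, and leave the things standing round alone.

Things in the scene. Friction and masses are not known exactly. Their poses are not given: they have to be found in the camera images.
- creaser: bench creaser fixed to the table: grey base plate 110 x 320 mm, top 16 mm above the table; aluminium rail along it on two black end blocks 55 mm high. Origin on the table under the rail; x across the rail, away from the robot; y along it to its left end. In this frame the base spans x -62 to +48 mm, the rail x -11 to +13 mm, z 32 to 45 mm
- stop (a point): middle of the lower front edge of the back stop, an aluminium strip 250 mm long and 14 mm high behind the rail and parallel to it; 30 mm (x) behind the creaser's origin. The blank's back edge belongs against it; the blank's front edge then lies at x = -80 mm in the creaser's frame, 18 mm out over the front of the base, with free air below it down to the table, so fingertips can stand in front of it
- carriage (a joint): how far (m) the carriage has been slid along the rail from the left (+y) end towards the right (-y) end; 0 to 0.188. It slides with about 1 N of friction and stays where it is left. The wheel is over the blank from about 0.034 to 0.154
- crease_wheel (a joint): how far (m) the steel creasing wheel under the saddle is pressed down from its raised place: 0 is up, 0.005 (its stop) is on the blank. The saddle rides on its sprung stem: pressed from above it takes the wheel down in its first 5 mm (3 N rising to 4.5 N), then sinks another 7 mm on a stiffer spring (5 N rising to 9 N) while the wheel stays down. All springs up when released
- pad (a point): middle of the flat ribbed top of the grey saddle on the carriage, 83 mm above the table when up. The flat is 44 mm across the rail and 61 mm along it, between two upright lips 9 mm high, 8 mm thick, at its left and right ends, against which a fingertip can push. Carriage and saddle are 76 mm long and span x -34 to +23 mm in the creaser's frame
- blank: loose blank of stiff brown board, 110 mm (x, across the rail) x 120 mm (y, along the rail) x 4 mm thick, 80 g, lying flat on the base plate and passing under the rail, short of the back stop and a little askew. Origin: middle of its underside; x points to its back edge, y to its left
- back_left (a point): left end of the blank's back edge (2 mm in from the corner)
- back_right (a point): right end of the blank's back edge (2 mm in from the corner)
- card_box: bystander: small card box 61 x 90 x 35 mm; origin at the centre of its underside; leave alone
- jar_gold: bystander: small jar with a gold-brown lid, 42 mm across, 46 mm high; origin at the centre of its underside; leave alone
- sand_block: bystander: wooden sanding block 46 x 80 x 28 mm; origin at the centre of its underside; leave alone

How it is judged:
By the outcome, as a careful person would: the job done as asked, in the order asked, and still so for the second after the job is handed in, with the robot touching nothing.
It also fails if it takes over 51 s, if anything falls off the work surface, if the arm or the gripper's body presses on something with over 40 N, if the wrist force passes 120 N, or if a joint passes its speed limit or range.

ROBOT

A 6-joint arm with a two-finger parallel gripper is mounted at the origin on a cart in front of the work surface, level with it; the furniture and walls round the work are solid. World frame = base frame: x ahead of the robot, y to its left, z up, the work surface at z = 0. Lengths are in m, angles in rad, forces in N, time in s.
With the tool pointing down it reaches from about 0.3 to 0.825 m from the base axis. Payload 5.4 kg.
Tool frame: the origin (TCP) lies on the centre line of the jaws, within the pads' length; the fingertips stand 17 mm ahead of it and the grasp point (between the pads) lies 2 mm behind it; z points along the fingers, y is the line along which they close (so a half turn about z gives the same grasp; the last joint's range is limited). The gripper opens to 92 mm and grips with 3 to 60 N. Pads are 20 mm wide; open, the fingers measure 128 mm over their backs; the gripper's body (75 mm by 189 mm) begins 69 mm behind the grasp point.
Start: joints at [1.127, 0.158, 1.597, -0, 1.386, -0.21], TCP at [0.133, 0.559, 0.232] pointing down, gripper open.
Joint ranges: [-2.91, 2.91], [-0.94, 2.29], [0.18, 2.7], [-1.29, 4.43], [0.17, 2.64], [-3, 3]. Speed limits (rad/s): [2.57, 2.57, 3.14, 3.14, 3.14, 3.14].

INTERFACE

Orientations are given as a unit quaternion [w, x, y, z].
In Python, from rig import manip gives the robot as it stands.
- The arm moves only by the shell command python3 -m pendant 'ROWS' [OPENING]. ROWS is JSON, a list of rows, each a list of 6 numbers: the shift along the tool's x, y, z in cm, then the turn, a rotation vector about the tool's x, y, z in rad. A call has 1 to 8 rows; each row is the pose to reach, as a shift and turn from the pose commanded when the call began, along the tool's axes at that moment; what a row does not reach only later rows make up. A row lasts 1/12 s, in which the tool goes at most 41.7 mm and 7.16 degrees, less where a joint would pass 70% of its speed; a pose out of reach is approached as far as the arm can. A call with a gripper value outside its range is refused whole. OPENING is the opening in per cent of the stroke, from 0 (shut) to 100 (fully open), set as the call begins (- or left out, the last holds). The fingers move at their own pace and stop on an object; the grip force is fixed at half the most. Time passes only in rows, so rows that repeat a pose let the fingers close. It gives the time, the measured TCP pose, the force, the opening and the grip force at its end, in the units of the state.
- manip.get_state(): the state, without advancing time (a new reading comes with each control period).
- manip.read_camera(name): name is "side" or "top"; returns a dict with "pixels" (480x640x3 uint8, blue, green, red), "K" (3x3 intrinsics, pixels), "k1" (the pictures are not rectified: a ray, as slopes to the right and down, at radius r is drawn at 1 + k1 r^2 times it, then the intrinsics apply), "world_to_cam" (4x4, takes a point from world to camera coordinates). Camera axes: x right, y up, looking along -z (the intrinsics and any distortion apply to the point x, -y, -z); pixel columns grow to the right and rows downward; lengths in m; the calibration is good to about 2 mm. A picture is of the moment at which its call begins. There is no depth.
- manip.hand_in(): hands the job in; it is judged then, once.
The state is a dict: "t": time; "joint_positions": joint angles; "dq": joint speeds; "joint_efforts": joint torques, N m; "tool_pos": TCP position; "tcp_rot": TCP orientation; "wrist_force": force on the tool from outside, world axes, zero at the start; "moment": the same for the moment, N m; "grip_width": opening from 0.0 (shut) to 1.0 (fully open); "gripper_force": force on a finger pad.
Only numpy, scipy, OpenCV 4.12 (cv2) and the standard library are available. Lean on these libraries where they do the work, as an engineer would, in place of code of your own. Each camera call takes 0.05 s, during which the arm holds its last target. There are 200 camera calls.

## Working session

There is one attempt and no reset: what is moved stays moved. The work goes in short steps, Python scripts to look and compute and a shell command to move; the robot and the scene stay as the last step left them, time stands still between calls to the robot, and variables do not carry over. Pictures are saved under pics/ and viewed, at most 10 in all, crops included, and the job is handed in when it is done.

```bash
mkdir -p pics; cat > h.py <<'E'
import numpy as np, cv2, json
from rig import manip
def snap(n,f):
    c=manip.read_camera(n); cv2.imwrite(f'pics/{f}.png',c['pixels'])
    np.savez(f'pics/{f}.npz',K=c['K'],k1=c['k1'],T=c['world_to_cam'],p=c['pixels']); return c
def ray(f,uv):
    c=np.load(f'pics/{f}.npz');K=c['K'];T=c['T']
    s=cv2.undistortPoints(np.array([[uv]],float),K,np.array([float(c['k1']),0,0,0,0]))[0,0]
    R=T[:3,:3]; return -R.T@T[:3,3], R.T@np.array([s[0],-s[1],-1])
def atz(f,uv,z):
    o,d=ray(f,uv); return o+d*(z-o[2])/d[2]
def two(f,a,g,b):
    o,d=ray(f,a);p,e=ray(g,b); A=np.stack([d,-e],1); t=np.linalg.lstsq(A,p-o,rcond=None)[0]
    x=o+d*t[0];y=p+e*t[1]; return (x+y)/2,np.linalg.norm(x-y)
def proj(f,P):
    c=np.load(f'pics/{f}.npz');T=c['T'];q=T[:3,:3]@np.array(P)+T[:3,3]; s=np.array([q[0],-q[1]])/-q[2]
    s=s*(1+float(c['k1'])*(s@s)); return (c['K']@[s[0],s[1],1])[:2]
E
python3 - <<'E'
from h import *
np.set_printoptions(precision=4,suppress=True)
for n in('top','side'):
    c=snap(n,n+'0'); T=c['world_to_cam']; print(n,-T[:3,:3].T@T[:3,3],c['K'][0,0],c['k1'])
print(manip.get_state())
E
```

```text
top [0.3981 0.01   0.9444] 479.343357700329 -0.08950747923116328
side [ 0.3453 -0.6759  0.5989] 446.01280245650963 -0.06436440077319773
{'t': 0.1, 'joint_positions': array([ 1.1269,  0.159 ,  1.5981, -0.    ,  1.3862, -0.2101]), 'dq': array([-0.0001, -0.003 , -0.0034, -0.0007, -0.0014,  0.0014]), 'joint_efforts': array([  0.    , -38.6501, -32.2962,   0.0703,   0.034 ,  -0.    ]), 'tool_pos': array([0.133 , 0.5589, 0.2307]), 'tcp_rot': array([-0.0003,  0.1166,  0.9932, -0.0008]), 'wrist_force': array([0.0802, 1.3802, 0.4914]), 'moment': array([-0.048 ,  0.0514,  0.0294]), 'gripper_force': 0.0, 'grip_width': 0.997230582068262}
```

View pics/top0.png

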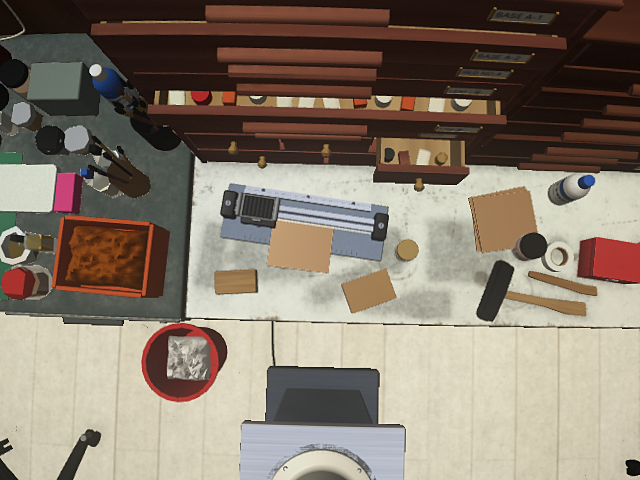

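View pics/side0.png

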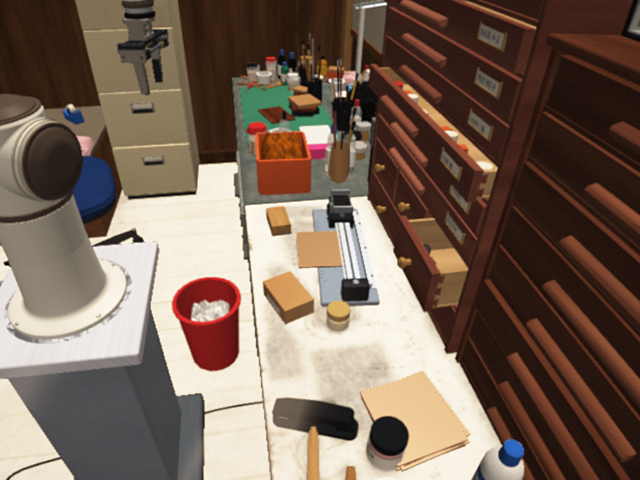

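Top view: the creaser runs from (230,205) to (382,225), the saddle is at (259,208) and the blank at (300,247). The sanding block is at (236,281), the card box at (369,290) and the jar at (407,250). I'll enlarge both views.

```bash
python3 - <<'E'
from h import *
a=cv2.imread('pics/top0.png')[170:320,205:405]; cv2.imwrite('pics/ct.png',cv2.resize(a,None,fx=4,fy=4,interpolation=cv2.INTER_CUBIC))
a=cv2.imread('pics/side0.png')[180:330,250:400]; cv2.imwrite('pics/cs.png',cv2.resize(a,None,fx=4,fy=4,interpolation=cv2.INTER_CUBIC))
E
```

```text
(no output)
```

View pics/ct.png

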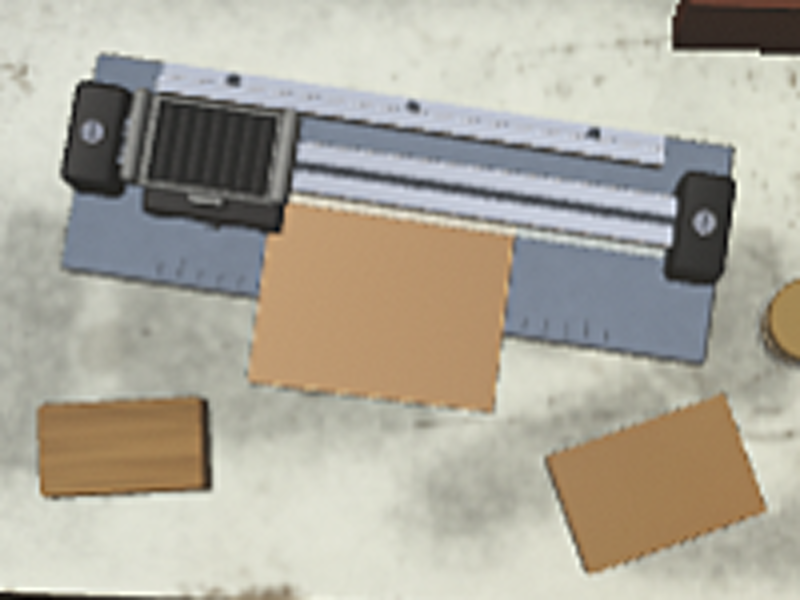

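View pics/cs.png

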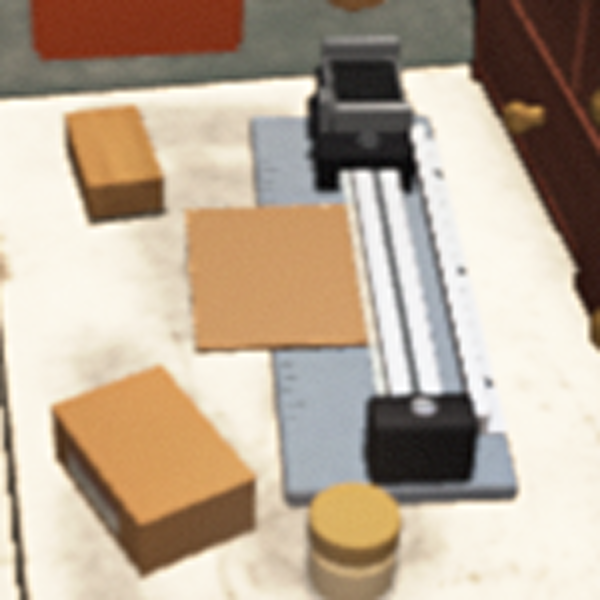

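Top crop: the base corners are at (98,54), (62,269), (704,363) and (735,146), and the blank's front corners at (249,382) and (493,411). Side crop: the base corners are at (252,117), (287,492) and (517,490), the blank's front corners at (188,210) and (198,350). The rail end blocks show clearly in both.

```bash
cat >> h.py <<'E'
def ct(u,v): return ((u+.5)/4-.5+205,(v+.5)/4-.5+170)
def cs(u,v): return ((u+.5)/4-.5+250,(v+.5)/4-.5+180)
E
python3 - <<'E'
from h import *
from scipy.optimize import least_squares
np.set_printoptions(precision=4,suppress=True)
L=[('BL',(98,54),None),('FL',(62,269),(252,117)),('FR',(704,363),(287,492)),('BR',(735,146),(517,490))]
C={'BL':(.048,.16),'FL':(-.062,.16),'FR':(-.062,-.16),'BR':(.048,-.16)}
def w(p,x,y,z): c,s=np.cos(p[2]),np.sin(p[2]); return [p[0]+c*x-s*y,p[1]+s*x+c*y,z]
def res(p,m):
    r=[]
    for n,a,b in L:
        P=w(p,*C[n],.016)
        if m&1:r+=list(proj('top0',P)-ct(*a))
        if b and m&2:r+=list(proj('side0',P)-cs(*b))
    return r
for m in (1,2,3):
    s=least_squares(res,[.5,.1,0],args=(m,)); print(m,s.x,np.array(s.fun))
p=s.x
for n,a,b in (('FL',(249,382),(188,210)),('FR',(493,411),(198,350)),('box',(725,395),(253,480)),('pad nearlip top mid',(285,148),(368,110)),('FRbase',(704,363),(287,492)),('rblock scr',(704,222),(425,405))):
    X,e=two('top0',ct(*a),'side0',cs(*b)); c,s_=np.cos(p[2]),np.sin(p[2]); d=X-[p[0],p[1],0]
    print(n,X,e,'creaser',c*d[0]+s_*d[1],-s_*d[0]+c*d[1])
for n,a in (('boxL',(547,457)),('boxB',(725,395)),('boxF',(590,573)),('boxR',(765,510)),):print(n,atz('top0',ct(*a),.035))
for n,a in (('sandBR',(205,398)),('sandFR',(207,490)),('sandBL',(40,405))):print(n,atz('top0',ct(*a),.028))
for n,a in (('fl',(249,382)),('fr',(493,411))):
    X=atz('top0',ct(*a),.020);Y=atz('side0',cs(*({'fl':(188,210),'fr':(198,350)}[n])),.020);print(n,X,Y)
E
```

```text
1 [ 0.5502  0.0476 -0.1184] [-0.4021 -0.5015 -0.8401  0.2393  0.8232  0.5116  0.4092 -0.3212]
2 [ 0.5519  0.0463 -0.127 ] [ 0.0096 -0.6114 -0.9222  0.4765  0.9312 -0.2607]
3 [ 0.5507  0.0472 -0.12  ] [-0.1564 -0.8701 -0.684  -0.1528 -0.9871 -0.685   0.9299  0.3857 -1.0118
  0.334   0.6055 -0.4298  0.7527 -0.6967]
FL [0.4566 0.1178 0.0187] 0.002831873820120913 creaser -0.10185190836118195 0.05883871528242363
FR [ 0.4453 -0.0004  0.018 ] 0.0015525886351611103 creaser -0.09894791141804112 -0.0599335562443422
box [ 0.4545 -0.1106  0.0331] 0.0002684347941292545 creaser -0.07664743916940506 -0.16822111434529752
pad nearlip top mid [0.5546 0.0982 0.0886] 0.005554780062354856 creaser -0.0022025284179421002 0.051043255075680596
FRbase [ 0.4715 -0.1026  0.015 ] 0.0014350100155848492 creaser -0.060704143345882734 -0.1582284886181354
rblock scr [ 0.535  -0.0969  0.0548] 0.0018456136933955379 creaser 0.0016449025776656048 -0.14494345030361577
boxL [ 0.4226 -0.0263  0.035 ]
boxB [ 0.4542 -0.1103  0.035 ]
boxF [ 0.3686 -0.0479  0.035 ]
boxR [ 0.4002 -0.1302  0.035 ]
sandBR [0.4464 0.1377 0.028 ]
sandFR [0.4026 0.135  0.028 ]
sandBL [0.4407 0.2169 0.028 ]
fl [0.4551 0.1178 0.02  ] [0.4578 0.116  0.02  ]
fr [ 0.4444 -0.0003  0.02  ] [ 0.4457 -0.0028  0.02  ]
```

```bash
cat >> h.py <<'E'
from scipy.spatial.transform import Rotation as Ro
CP=np.array([.5503,.0474,-.120])
def go(x,y,z,frame='c'):
    "shift (cm, tool axes) and turn to TCP x,y,z in creaser frame, yaw square with creaser, pointing down"
    s=manip.get_state(); q=s['tcp_rot']; R=Ro.from_quat([q[1],q[2],q[3],q[0]])
    c,k=np.cos(CP[2]),np.sin(CP[2])
    P=np.array([CP[0]+c*x-k*y,CP[1]+k*x+c*y,z])
    G=Ro.from_euler('z',CP[2])*Ro.from_matrix(np.diag([-1.,1,-1]))
    print('shift cm',np.round(R.inv().apply(P-s['tool_pos'])*100,2),'turn',np.round((R.inv()*G).as_rotvec(),3))
def st():
    s=manip.get_state();c,k=np.cos(CP[2]),np.sin(CP[2]);d=s['tool_pos'][:2]-CP[:2];f=s['wrist_force']
    print('t',round(s['t'],2),'creaser xyz mm',np.round([1e3*(c*d[0]+k*d[1]),1e3*(c*d[1]-k*d[0]),1e3*s['tool_pos'][2]],1),'F creaser',np.round([c*f[0]+k*f[1],c*f[1]-k*f[0],f[2]],2),'Mz',round(s['moment'][2],3),'w',round(s['grip_width'],3))
E
python3 - <<'E'
from h import *
for z in (.2307,.09,.025): go(-.127,0,z)
for n,a in (('lipL',(143,148-25)),('lipR',(285,148))):
    X=atz('top0',ct(*a),.092);c,s_=np.cos(CP[2]),np.sin(CP[2]);d=X[:2]-CP[:2];print(n,c*d[0]+s_*d[1],-s_*d[0]+c*d[1])
E
```

```text
shift cm [-39.82 -41.53   0.06] turn [-0.002 -0.    -0.114]
shift cm [-39.83 -41.51  14.13] turn [-0.002 -0.    -0.114]
shift cm [-39.83 -41.49  20.63] turn [-0.002 -0.    -0.114]
lipL 0.0023999306683993894 0.11596694710136439
lipR 0.0004515082909730215 0.05046502568934966
```

```bash
python3 -m pendant '[[-2.8,-2.9,0,0,0,-0.03],[-5.6,-5.8,0,0,0,-0.114],[-8.4,-8.7,0,0,0,-0.114],[-11.2,-11.6,0,0,0,-0.114],[-14,-14.5,0,0,0,-0.114],[-16.8,-17.4,0,0,0,-0.114],[-19.6,-20.3,0,0,0,-0.114],[-22.4,-23.2,0,0,0,-0.114]]' 70; python3 -c "
from h import *
st();go(-.127,0,.10)"
```

```text
t: 0.77
tool_pos: [0.2976, 0.28, 0.2313]
tcp_rot: [-0.0, 0.06, 0.998, -0.0]
wrist_force: [1.5, 0.1, 0.0]
grip_width: 0.702
gripper_force: 0.0
t 0.77 creaser xyz mm [-278.8  200.6  231.3] F creaser [1.47 0.29 0.03] Mz -0.024 w 0.702
shift cm [-15.16 -20.08  13.13] turn [-0.    -0.     0.001]
```

```bash
python3 -m pendant '[[-2.5,-3.3,0.5,0,0,0],[-5,-6.6,1.5,0,0,0],[-7.5,-9.9,3,0,0,0],[-10,-13.2,5,0,0,0],[-12.5,-16.5,7,0,0,0],[-15.1,-20,9,0,0,0],[-15.1,-20,12,0,0,0],[-15.1,-20,13,0,0,0]]' 70; python3 -m pendant '[[0,0,0,0,0,0],[0,0,0,0,0,0]]'; python3 -c "
from h import *
st();go(-.127,0,.026);snap('top','t1');snap('side','s1')
a=cv2.imread('pics/t1.png')[170:320,205:405];b=cv2.imread('pics/s1.png')[180:330,250:400]
cv2.imwrite('pics/m1.png',np.hstack([cv2.resize(a,(440,330)),cv2.resize(b,(330,330))]))"
```

```text
t: 1.43
tool_pos: [0.4218, 0.0626, 0.0975]
tcp_rot: [-0.003, 0.062, 0.998, -0.0]
wrist_force: [-0.3, 0.9, -0.2]
grip_width: 0.698
gripper_force: 0.0
t: 1.6
tool_pos: [0.4226, 0.0658, 0.1015]
tcp_rot: [-0.001, 0.06, 0.998, 0.0]
wrist_force: [0.2, 0.2, -0.5]
grip_width: 0.702
gripper_force: 0.0
t 1.6 creaser xyz mm [-129.     3.   101.5] F creaser [ 0.14  0.24 -0.51] Mz -0.016 w 0.702
shift cm [-0.22 -0.3   7.55] turn [ 0.    -0.002  0.   ]
```

View pics/m1.png

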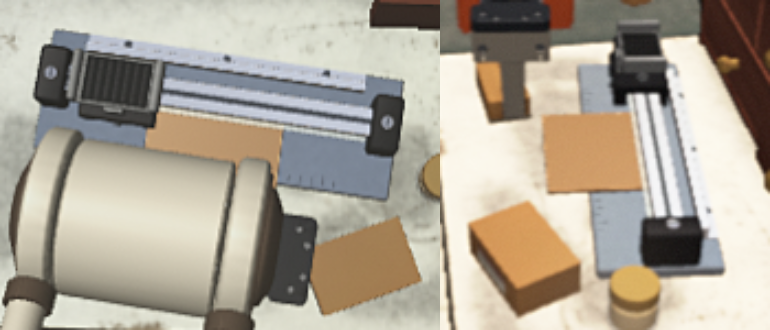

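The arm stands over the front of the blank and the right finger at m1 (513,90) is clear of the box at (525,255). Descending in front of the blank.

```bash
python3 -m pendant '[[0,-0.3,2,0,0,0],[0,-0.3,4,0,0,0],[0,-0.3,5.5,0,0,0],[0,-0.3,6.5,0,0,0],[0,-0.3,7.4,0,0,0],[0,-0.3,7.6,0,0,0],[0,-0.3,7.6,0,0,0],[0,-0.3,7.6,0,0,0]]'>/dev/null; python3 -c "
from h import *
st();go(-.112,0,.026);go(-.09,0,.026)"
```

```text
t 2.37 creaser xyz mm [-127.4   -0.4   26.4] F creaser [-0.1  -0.93  0.99] Mz 0.002 w 0.701
shift cm [-1.54  0.04  0.05] turn [-0.     0.002  0.001]
shift cm [-3.74  0.04  0.05] turn [-0.     0.002  0.001]
```

```bash
python3 -m pendant '[[-0.5,0,0,0,0,0],[-1,0,0,0,0,0],[-1.4,0,0,0,0,0],[-1.8,0,0,0,0,0],[-2.2,0,0,0,0,0],[-2.6,0,0,0,0,0],[-3,0,0,0,0,0],[-3.2,0,0,0,0,0]]'>/dev/null; python3 -c "
from h import *
st()"; python3 -m pendant '[[-0.05,0,0,0,0,0],[-0.1,0,0,0,0,0],[-0.15,0,0,0,0,0],[-0.15,0,0,0,0,0]]'>/dev/null;python3 -c "
from h import *
st()"; python3 -m pendant '[[-0.05,0,0,0,0,0],[-0.1,0,0,0,0,0],[-0.1,0,0,0,0,0]]'>/dev/null;python3 -c "
from h import *
st()"
```

```text
t 3.03 creaser xyz mm [-95.5  -0.6  25.6] F creaser [-0.76 -0.09  0.18] Mz 0.029 w 0.701
t 3.37 creaser xyz mm [-94.7  -0.6  25.5] F creaser [ 0.47 -0.27  0.06] Mz 0.025 w 0.699
t 3.62 creaser xyz mm [-93.6  -0.6  25.6] F creaser [0.37 0.33 0.44] Mz -0.064 w 0.696
```

```bash
for i in 1 2 3; do python3 -m pendant '[[-0.1,0,0,0,0,0],[-0.15,0,0,0,0,0],[-0.15,0,0,0,0,0]]'>/dev/null;python3 -c "
from h import *
st()"; done
```

```text
t 3.87 creaser xyz mm [-91.9  -0.6  25.7] F creaser [-0.07  1.    0.75] Mz -0.008 w 0.699
t 4.12 creaser xyz mm [-90.4  -0.6  25.6] F creaser [-0.31 -0.55 -0.39] Mz 0.046 w 0.697
t 4.37 creaser xyz mm [-88.9  -0.6  25.6] F creaser [ 0.21 -0.02  0.31] Mz -0.036 w 0.702
```

```bash
python3 -c "
from h import *
snap('top','t2');snap('side','s2')
a=cv2.imread('pics/t2.png')[170:320,205:405];b=cv2.imread('pics/s2.png')[200:300,270:370]
cv2.imwrite('pics/m2.png',np.hstack([cv2.resize(a,(360,270)),cv2.resize(b,(420,420),interpolation=cv2.INTER_CUBIC)[:270]]) if 0 else cv2.resize(b,(600,600),interpolation=cv2.INTER_CUBIC))"
```

```text
(no output)
```

View pics/m2.png

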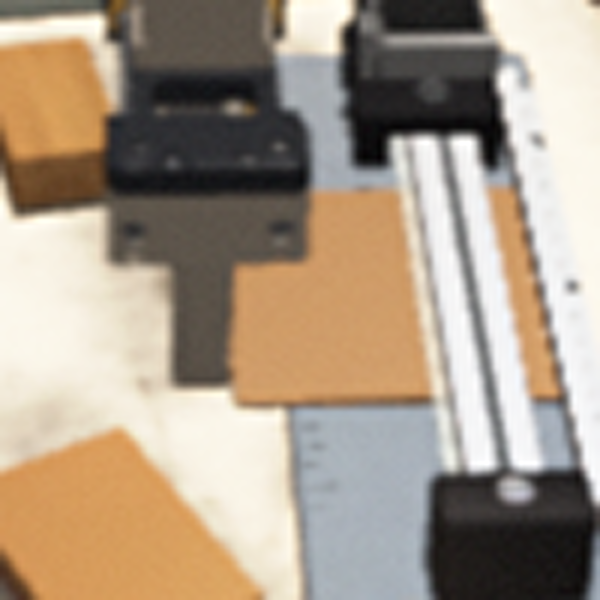

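The blank is pushed well in. Its right back corner at (558,395) shows a small gap to the stop and the fingers are at its front edge. Pushing on until the force rises.

```bash
for i in 1 2 3; do python3 -m pendant '[[-0.05,0,0,0,0,0],[-0.1,0,0,0,0,0],[-0.1,0,0,0,0,0]]'>/dev/null;python3 -c "
from h import *
st()"; done
```

```text
t 4.72 creaser xyz mm [-88.6  -0.5  25.5] F creaser [-2.44  0.03  2.24] Mz 0.044 w 0.699
t 4.97 creaser xyz mm [-88.5  -0.5  25.3] F creaser [-5.92 -0.96  5.01] Mz 0.029 w 0.701
t 5.22 creaser xyz mm [-88.4  -0.5  25. ] F creaser [-8.32 -1.1   6.6 ] Mz -0.028 w 0.701
```

```bash
python3 -m pendant '[[0.3,0,0,0,0,0],[0.8,0,0,0,0,0],[1.5,0,0,0,0,0],[1.5,0,0,0,0,0],[1.5,0,0,0,0,0],[1.5,0,0,0,0,0]]' 0 >/dev/null; python3 -m pendant '[[0,0,0,0,0,0],[0,0,0,0,0,0],[0,0,0,0,0,0],[-0.3,0,0,0,0,0],[-0.6,0,0,0,0,0],[-0.9,0,0,0,0,0],[-1.1,0,0,0,0,0],[-1.2,0,0,0,0,0]]'>/dev/null;python3 -c "
from h import *
st()"; for i in 1 2 ; do python3 -m pendant '[[-0.05,0,0,0,0,0],[-0.1,0,0,0,0,0],[-0.15,0,0,0,0,0],[-0.15,0,0,0,0,0]]'>/dev/null;python3 -c "
from h import *
st()"; done
```

```text
t 6.38 creaser xyz mm [-88.6  -0.6  25.7] F creaser [-1.23 -0.43  1.6 ] Mz -0.027 w 0.006
t 6.72 creaser xyz mm [-88.5  -0.6  25.3] F creaser [-4.32 -0.61  3.57] Mz -0.003 w 0.0
t 7.05 creaser xyz mm [-88.3  -0.5  25.1] F creaser [-8.25 -1.39  7.32] Mz -0.008 w 0.003
```

```bash
python3 -m pendant '[[0.5,0,0,0,0,0],[1.5,0,0,0,0,0],[2.5,0,-0.5,0,0,0],[2.5,0,-3.5,0,0,0],[2.5,0,-7,0,0,0],[2.5,0,-10,0,0,0],[2.5,0,-12,0,0,0],[2.5,0,-12,0,0,0]]' >/dev/null; python3 -c "
from h import *
st();go(-.003,.083,.145)
snap('side','s3');b=cv2.imread('pics/s3.png')[180:330,250:400];cv2.imwrite('pics/m3.png',cv2.resize(b,(600,600),interpolation=cv2.INTER_CUBIC))"
```

```text
t 7.72 creaser xyz mm [-107.1   -0.6  150.8] F creaser [ 0.11  0.64 -0.17] Mz -0.033 w 0.003
shift cm [-10.41   8.35   0.7 ] turn [-0.     0.012  0.   ]
```

View pics/m3.png

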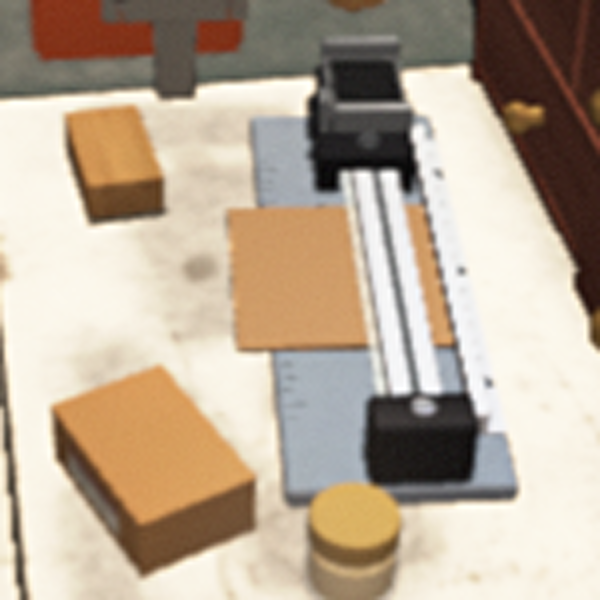

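The blank now lies with its front corners at (228,209) and (238,350) and its back edge along the stop at (453,345). The saddle hasn't moved. I'll check the numbers and get the saddle position from this view.

```bash
python3 -c "
from h import *
c,k=np.cos(CP[2]),np.sin(CP[2])
def cr(X): d=X[:2]-CP[:2]; return np.round([1e3*(c*d[0]+k*d[1]),1e3*(c*d[1]-k*d[0])],1)
for n,p,z in (('FL',(228,209),.02),('FR',(238,350),.02),('lipR topL',(325,104),.092),('lipR topR',(410,103),.092),('lipL topL',(322,40),.092),('lipL topR',(400,38),.092),('baseFR',(287,492),.016),('baseFL',(252,117),.016)): print(n,cr(atz('s3',cs(*p),z)))
"
python3 -m pendant '[[-2,0,0,0,0,0],[-4,1.5,0,0,0,0],[-6,3.5,0,0,0,0],[-8,5.5,0,0,0,0],[-9.5,7.5,0,0,0,0],[-10.4,8.4,0.5,0,0,0],[-10.4,8.4,0.5,0,0,0],[-10.4,8.4,0.5,0,0,0]]' >/dev/null; python3 -c "
from h import *
st();go(-.003,.083,.105)"
```

```text
FL [-77.9  57.4]
FR [-77.8 -62.9]
lipR topL [-27.6  51.3]
lipR topR [17.7 51.3]
lipL topL [-23.6 117.7]
lipL topR [ 20.5 119.1]
baseFR [ -59.7 -159.3]
baseFL [-59.3 156.8]
t 8.43 creaser xyz mm [ -8.2  83.4 138.4] F creaser [ 0.7  -0.21 -0.13] Mz -0.023 w 0.003
shift cm [-0.54 -0.04  3.34] turn [-0.001 -0.003  0.001]
```

```bash
python3 -m pendant '[[-0.1,0,0.5,0,0,0],[-0.1,0,1.5,0,0,0],[-0.1,0,2.5,0,0,0],[-0.1,0,3.1,0,0,0],[-0.1,0,3.1,0,0,0],[-0.1,0,3.1,0,0,0]]' >/dev/null; python3 -c "
from h import *
st();go(-.004,.083,.105);snap('side','s4');b=cv2.imread('pics/s4.png')[180:260,290:390];snap('top','t4');a=cv2.imread('pics/t4.png')[170:250,215:315];cv2.imwrite('pics/m4.png',np.hstack([cv2.resize(x,(400,320),interpolation=cv2.INTER_CUBIC) for x in (b,a)]))"
```

```text
t 8.93 creaser xyz mm [ -6.8  83.2 108.9] F creaser [ 0.3  -0.47  0.4 ] Mz 0.061 w 0.008
shift cm [-0.28 -0.02  0.38] turn [-0.    -0.001 -0.   ]
```

View pics/m4.png

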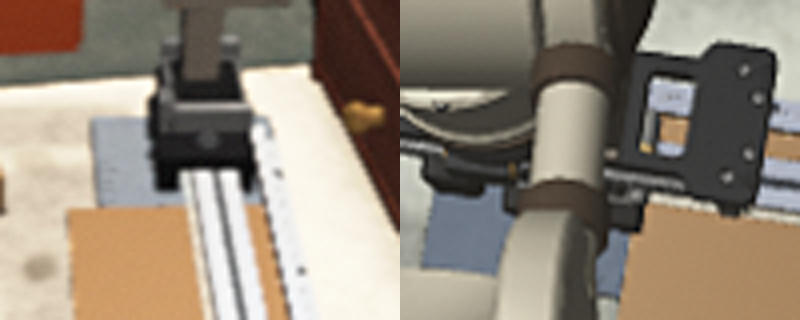

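The fingertip at (203,70) stands centred over the saddle flat, between the lips. Pressing down in small steps.

```bash
python3 -m pendant '[[-0.2,0,0.3,0,0,0],[-0.2,0,0.6,0,0,0],[-0.2,0,0.8,0,0,0],[-0.2,0,0.8,0,0,0]]' >/dev/null; python3 -c "
from h import *
st()"; for i in 1 2 3; do python3 -m pendant '[[0,0,0.15,0,0,0],[0,0,0.3,0,0,0],[0,0,0.3,0,0,0]]' >/dev/null; python3 -c "
from h import *
st()"; done
```

```text
t 9.37 creaser xyz mm [ -4.5  83.4 101. ] F creaser [-0.19 -0.34 -0.52] Mz 0.0 w 0.005
t 9.62 creaser xyz mm [-4.  83.5 98.8] F creaser [-0.81  0.24  2.7 ] Mz -0.045 w 0.008
t 9.87 creaser xyz mm [-4.  83.5 95.7] F creaser [-1.55  0.29  5.3 ] Mz 0.003 w 0.006
t 10.12 creaser xyz mm [-3.9 83.5 92.8] F creaser [-2.13 -0.17  6.4 ] Mz -0.044 w 0.004
```

```bash
python3 -m pendant '[[0,0,0.1,0,0,0],[0,0,0.15,0,0,0],[0,-0.2,0.15,0,0,0],[0,-0.5,0.15,0,0,0],[0,-0.8,0.15,0,0,0],[0,-1.1,0.15,0,0,0],[0,-1.5,0.15,0,0,0],[0,-2,0.15,0,0,0]]' >/dev/null; python3 -c "
from h import *
st()"
```

```text
t 10.78 creaser xyz mm [-3.9 63.9 91.7] F creaser [-1.66  1.14  6.52] Mz 0.052 w 0.007
```

```bash
python3 -m pendant '[[0,-0.5,0.03,0,0,0],[0,-1,0.05,0,0,0],[0,-1.5,0.05,0,0,0],[0,-2,0.05,0,0,0],[0,-2.5,0.05,0,0,0],[0,-3,0.05,0,0,0],[0,-3.5,0.05,0,0,0],[0,-4,0.05,0,0,0]]' >/dev/null; python3 -c "
from h import *
st();go(-.004,-.094,.0912)"
```

```text
t 11.45 creaser xyz mm [-4.  23.6 91.1] F creaser [-2.12  1.25  6.74] Mz 0.003 w 0.003
shift cm [ 1.000e-02 -1.176e+01 -2.000e-02] turn [0.001 0.    0.   ]
```

```bash
python3 -m pendant '[[0,-0.5,0,0,0,0],[0,-1,0,0,0,0],[0,-1.5,0,0,0,0],[0,-2,0,0,0,0],[0,-2.5,0,0,0,0],[0,-3,0,0,0,0],[0,-3.5,0,0,0,0],[0,-4,0,0,0,0]]' >/dev/null; python3 -c "
from h import *
st()"
```

```text
t 12.12 creaser xyz mm [ -3.9 -16.4  91.1] F creaser [-2.32  1.32  7.07] Mz -0.0 w 0.0
```

```bash
python3 -m pendant '[[0,-0.5,0,0,0,0],[0,-1,0,0,0,0],[0,-1.5,0,0,0,0],[0,-2,0,0,0,0],[0,-2.5,0,0,0,0],[0,-3,0,0,0,0],[0,-3.5,0,0,0,0],[0,-4,0,0,0,0]]' >/dev/null; python3 -c "
from h import *
st();go(-.004,-.094,.0912)"
```

```text
t 12.78 creaser xyz mm [ -3.9 -56.5  91.1] F creaser [-2.3   0.89  6.83] Mz -0.015 w 0.005
shift cm [ 0.01 -3.75 -0.01] turn [0. 0. 0.]
```

```bash
python3 -m pendant '[[0,-0.5,0,0,0,0],[0,-1,0,0,0,0],[0,-1.5,0,0,0,0],[0,-2,0,0,0,0],[0,-2.5,0,0,0,0],[0,-3,0,0,0,0],[0,-3.4,0,0,0,0],[0,-3.4,0,0,0,0]]' >/dev/null; python3 -c "
from h import *
st();snap('side','s5');b=cv2.imread('pics/s5.png')[180:330,250:400];cv2.imwrite('pics/m5.png',cv2.resize(b,(600,600),interpolation=cv2.INTER_CUBIC))"
```

```text
t 13.45 creaser xyz mm [ -3.9 -91.3  91.1] F creaser [-2.54 -1.17  7.61] Mz 0.022 w 0.002
```

View pics/m5.png

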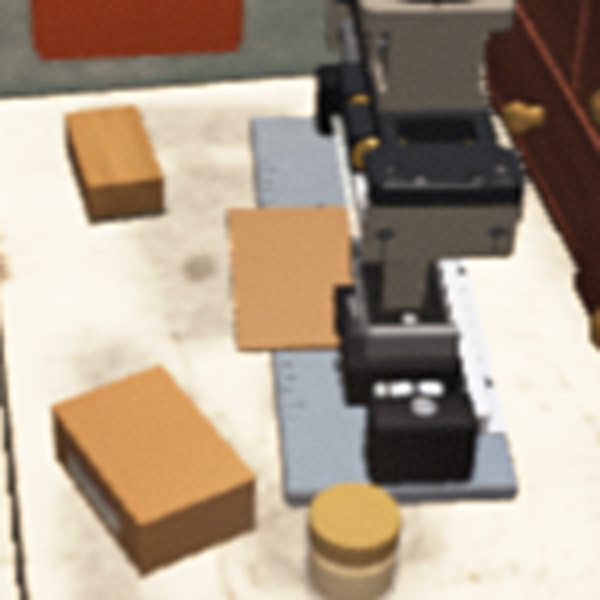

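The saddle is at the right end, its right lip at (400,335) close to the end block, the blank still in place. Lifting straight off and checking.

```bash
python3 -c "
from h import *
c,k=np.cos(CP[2]),np.sin(CP[2])
X=atz('s5',cs(400,330),.083);d=X[:2]-CP[:2];print(1e3*(c*d[0]+k*d[1]),1e3*(c*d[1]-k*d[0]))"
python3 -m pendant '[[0,0,-0.5,0,0,0],[0,0,-1,0,0,0],[0,0,-1.5,0,0,0],[0,0,-2.5,0,0,0],[0,0,-4.5,0,0,0],[0,0,-8,0,0,0],[0,0,-11,0,0,0],[0,0,-11,0,0,0]]' >/dev/null;python3 -m pendant '[[4,4,0,0,0,0],[8,8,0,0,0,0],[12,12,0,0,0,0],[15,15,0,0,0,0],[15,15,0,0,0,0]]' >/dev/null; python3 -c "
from h import *
st();snap('side','s6');snap('top','t6');b=cv2.imread('pics/s6.png')[180:330,250:400];a=cv2.imread('pics/t6.png')[170:270,215:405];cv2.imwrite('pics/m6.png',np.hstack([cv2.resize(b,(400,400),interpolation=cv2.INTER_CUBIC),cv2.resize(a,(400,400*100//190),interpolation=cv2.INTER_CUBIC)[[*range(210)]+[0]*190]]))"
```

```text
-8.043011394286843 -125.22105586952556
t 14.58 creaser xyz mm [-153.2   57.7  200.4] F creaser [0.87 0.48 0.28] Mz 0.02 w 0.003
```

View pics/m6.png

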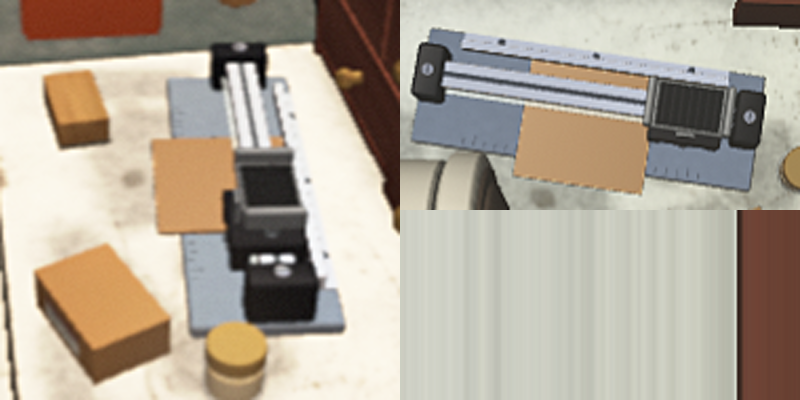

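The saddle has sprung up at the right end (top part, 688,107), its middle well past the blank's right edge at x≈645. The blank is still flush along the stop and the bystanders haven't moved. Handing in.

```bash
python3 -c "
from rig import manip
print(manip.hand_in())"
```

```text
the job is handed in; nothing more can be done
None
```

The job is handed in after about 15 s: the blank was pushed square against the back stop, then creased in one unbroken stroke at about 7 N, and the saddle sprang up clear of the blank at the right end; the other things were not moved.

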